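Hold the spring clip open around the recipe card

ROBOT

A 7-joint arm with a two-finger parallel gripper is mounted at the origin on a cart in front of the work surface, level with it; the furniture and walls round the work are solid. World frame = base frame: x ahead of the robot, y to its left, z up, the work surface at z = 0. Lengths are in m, angles in degrees, forces in N, time in s.
With the tool pointing down it reaches from about 0.35 to 0.9 m from the base axis. Payload 19.9 kg.
Tool frame: the origin (TCP) lies between the finger pads; the fingertips stand 8 mm ahead of it and the grasp point (between the pads) lies 11 mm behind it; z points along the fingers, y is the line along which they close (so a half turn about z gives the same grasp; the last joint's range is limited). The gripper opens to 85 mm and grips with 20 to 120 N. Pads are 22 mm wide; open, the fingers measure 114 mm over their backs; the gripper's body (76 mm by 85 mm) begins 54 mm behind the grasp point. The pads swing forward as they close: fully open they stand 13 mm farther back than shut.
Start: joints at [63.169, 23.915, -0.59, 92.452, 0.269, 63.638, -3.037], TCP at [0.259, -0.569, 0.239] pointing down, gripper open.
Joint ranges: [-161.28, 161.28], [-22.2, 115.67], [-73.04, 71.86], [3.21, 147.25], [-68.34, 248.33], [10.77, 114.83], [-161.83, 161.83]. Speed limits (degrees/s): [108.29, 108.29, 136.94, 136.94, 172.46, 172.46, 172.46].

INTERFACE

Orientations are given as a 3x3 rotation matrix whose columns are the frame's x, y, z axes.
In Python, from cell import robot gives the robot as it stands. The module is installed in compiled form; this text tells all that it offers.
- The arm moves only by the shell command python3 -m creep 'ROWS' [FORCE]. ROWS is JSON, a list of rows, each an object of numbers: "grip": the opening, from 0 (shut) to 1 (fully open); "x", "y", "z": the shift along the tool's x, y, z in mm; "ax", "ay", "az": the turn, a rotation vector about the tool's x, y, z in rad. In form: [{"grip": .., "x": .., "y": .., "z": .., "ax": .., "ay": .., "az": ..}, ...]. A call has 1 to 5 rows; each row is the pose to reach, as a shift and turn from the pose commanded when the call began, along the tool's axes at that moment; what a row does not reach only later rows make up. A row lasts 1/8 s, in which the tool goes at most 62.5 mm and 10.7 degrees, less where a joint would pass 70% of its speed; a pose out of reach is approached as far as the arm can. A call with a gripper value outside its range is refused whole. The fingers move at their own pace and stop on an object; FORCE is the grip in N (left out, the last holds). Time passes only in rows, so rows that repeat a pose let the fingers close. It gives the time, the measured TCP pose, the force, the opening and the grip force at its end, in the units of the state.
- robot.observe(): the state, without advancing time (a new reading comes with each control period).
- robot.snapshot(name): name is "scene" or "top" or "wrist"; returns a dict with "color" (400x640x3 uint8, red, green, blue), "fx", "fy", "cx", "cy" (pixels), "k1" (the pictures are not rectified: a ray, as slopes to the right and down, at radius r is drawn at 1 + k1 r^2 times it, then the intrinsics apply), "R" (3x3) and "t" (3): a world point X has camera coordinates R X + t. Camera axes: x right, y down, z forward; pixel columns grow to the right and rows downward; lengths in m; the calibration is good to about 2 mm. A picture is of the moment at which its call begins. There is no depth.
- robot.sign_off(): hands the job in; it is judged then, once.
The state is a dict: "t": time; "q": joint angles; "joint_velocities": joint speeds; "tau": joint torques, N m; "ee_pos": TCP position; "tcp_rot": TCP orientation; "ft_force": force on the tool from outside, world axes, zero at the start; "wrist_torque": the same for the moment, N m; "grip_width": finger opening in m; "grip_force": force on a finger pad.
Only numpy, scipy, OpenCV 4.12 (cv2) and the standard library are available. Lean on these libraries where they do the work, as an engineer would, in place of code of your own. Each camera call takes 0.05 s, during which the arm holds its last target. There are 200 camera calls.

TASK

Squeeze the orange spring clip's handles to take it off its parking rail, and bring it over the middle of the top edge of the recipe card with the red header, jaws down, one on either side. Finish while still holding it there, squeezed wide open, with the card's edge well between the jaws and nothing of the clip touching the card, ready to be closed. Handle the card gently, and do not disturb its stand, the blue card or the other things.

Things in the scene. Friction and masses are not known exactly. Their poses are not given: they have to be found in the camera images.
- clip: orange spring clip like a big clothes peg, jaws down, 24 mm wide, 40 to 70 g. Origin on its steel pivot, z up toward the handles, y along the pivot, x across the jaws. The handles slope apart; squeezing them together along x (fingers from above, outside their upper 20 to 25 mm) spreads the jaws. Jaw tips 45 mm below the pivot when shut; spring barrel 5 mm in radius.
- jaw_a (a joint): turn of jaw lever a (clip's +x side) about the clip's pivot, rad: 0 shut, 0.03 clamped on the rail, 0.36 at its stop when fully squeezed. Both levers turn by equal amounts. A spring shuts them; some 7 N on each handle squeezes them fully.
- jaw_b (a joint): turn of jaw lever b (clip's -x side) about the clip's pivot, rad: 0 shut, 0.03 clamped on the rail, 0.36 at its stop when fully squeezed. Both levers turn by equal amounts. A spring shuts them; some 7 N on each handle squeezes them fully.
- top_a (a point): top outer corner of the handle of jaw a (clip's +x side), middle of its width. Clamped on the rail the tops are 39 mm above the pivot and 53 mm apart over the outside; fully squeezed the handles are upright and parallel, 24 mm apart over the outside, tops 46 mm above the pivot.
- top_b (a point): top outer corner of the handle of jaw b (clip's -x side), middle of its width. Clamped on the rail the tops are 39 mm above the pivot and 53 mm apart over the outside; fully squeezed the handles are upright and parallel, 24 mm apart over the outside, tops 46 mm above the pivot.
- tip_a (a point): lower tip of jaw a (clip's +x side), on its gripping face, middle of its width. Fully squeezed the tips are 33 mm apart and 42 mm below the pivot.
- tip_b (a point): lower tip of jaw b (clip's -x side), on its gripping face, middle of its width. Fully squeezed the tips are 33 mm apart and 42 mm below the pivot.
- rail: fixed parking rail: oak foot 60 x 84 x 10 mm with an upright steel tongue 4 mm thick (along x), 56 mm long (along y), top 38 mm above the worktop. Origin under the foot's middle, z up. At the start the clip is clamped on the tongue, tips on the foot, pivot 55 mm above the worktop, its axes those of the rail. Squeezed and lifted straight up by 30 mm, it is clear of the tongue.
- card_red: recipe card with a red header band and red picture panel, 100 mm wide, 3 mm thick, upright in a loose oak block 50 x 116 x 22 mm (0.5 to 0.8 kg; card and block are one). Origin under the block's middle; x square to the card's faces, y along its top edge, z up; the top edge is 85 mm above the worktop.
- red_edge (a point): middle of the top edge of the red card; axes as those of card_red
- card_blue: the other recipe card, with a blue header band, otherwise the same size; a bystander. The rail and the two cards may stand in any order from left to right
- mug: white mug with blue dots, 92 mm across, 93 mm tall, at the left; loose bystander, origin under its middle
- grinder: clear pepper grinder, 55 mm across, 149 mm tall, at the right; loose bystander, origin under its middle
- sugar_jar: glass jar with a black lid, 61 mm across, 110 mm tall, at the back right; loose bystander, origin under its middle
- tin: small tin, 57 mm across, 72 mm tall, at the back left; loose bystander, origin under its middle
- spice_jar: small glass spice jar with a pale lid, 41 mm across, 92 mm tall, at the right; loose bystander, origin under its middle
- timer: round kitchen timer, green with a white top, 62 mm across, 40 mm tall, at the left; loose bystander, origin under its middle
Things that resemble listed ones, but are neither listed nor needed, are in the scene too. What is shaped like the clip but green is not meant.

How it is judged:
By the outcome, as a careful person would: the job done as asked, in the order asked, and still so for the second after the job is handed in, while the arm keeps its last pose, push and grip.
It also fails if it takes over 38 s, if anything falls off the work surface, if the arm or the gripper's body presses on something with over 40 N, if the wrist force passes 120 N, or if a joint passes its speed limit or range.

## Working session

There is one attempt and no reset: what is moved stays moved. The work goes in short steps, Python scripts to look and compute and a shell command to move; the robot and the scene stay as the last step left them, time stands still between calls to the robot, and variables do not carry over. Pictures are saved under pics/ and viewed, at most 10 in all, crops included, and the job is handed in when it is done.

```bash
mkdir -p pics; cat > h.py <<'E'
import numpy as np, cv2, pickle
from cell import robot
def snap(n,f):
    s=robot.snapshot(n); cv2.imwrite(f'pics/{f}.png',cv2.cvtColor(s['color'],cv2.COLOR_RGB2BGR)); pickle.dump(s,open(f'{f}.pkl','wb')); return s
def load(f): return pickle.load(open(f'{f}.pkl','rb'))
def ray(s,u,v):
    x,y=(u-s['cx'])/s['fx'],(v-s['cy'])/s['fy']; a,b=x,y
    for _ in range(20):
        k=1+s['k1']*(a*a+b*b); a,b=x/k,y/k
    R=np.array(s['R']); t=np.array(s['t']); return -R.T@t, R.T@np.array([a,b,1])
def onz(s,u,v,z):
    o,d=ray(s,u,v); return o+d*(z-o[2])/d[2]
def tri(*obs):
    A=np.zeros((3,3));b=np.zeros(3);L=[]
    for s,u,v in obs:
        o,d=ray(s,u,v); d/=np.linalg.norm(d); P=np.eye(3)-np.outer(d,d); A+=P;b+=P@o; L.append((o,P))
    X=np.linalg.solve(A,b); return X,[float(np.linalg.norm(P@(X-o)))*1e3 for o,P in L]
def proj(s,X):
    c=np.array(s['R'])@np.array(X)+np.array(s['t']); a,b=c[:2]/c[2]; k=1+s['k1']*(a*a+b*b)
    return s['fx']*a*k+s['cx'], s['fy']*b*k+s['cy']
E
python3 - <<'E'
from h import *
np.set_printoptions(precision=3,suppress=True)
for n in ['scene','top']:
    s=snap(n,n+'0'); R=np.array(s['R']); print(n,-R.T@s['t'],R[2],s['fx'])
snap('wrist','wrist0')
o=robot.observe(); print(o['t'],o['ee_pos'],o['tcp_rot'],o['grip_width'],o['ft_force'])
E
```

```text
scene [-0.18  -0.831  1.008] [ 0.494  0.579 -0.648] 411.5244549389594
top [0.006 0.28  1.409] [ 0.364 -0.189 -0.912] 463.01390689347573
0.15 [ 0.259 -0.569  0.239] [[ 0.91   0.414 -0.   ]
 [ 0.414 -0.91   0.001]
 [-0.    -0.001 -1.   ]] 0.085410304508813 [ 0.476  0.246 -0.64 ]
```

View pics/scene0.png

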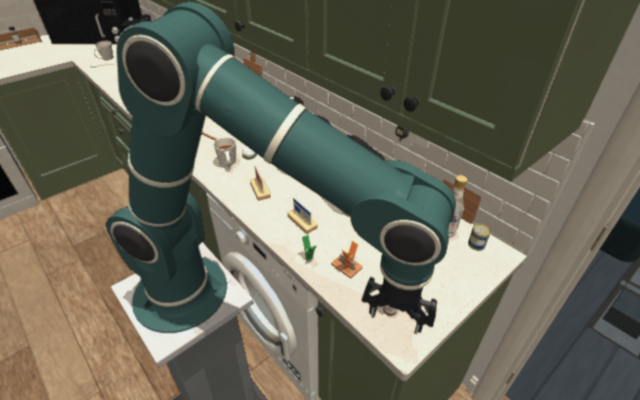

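View pics/top0.png

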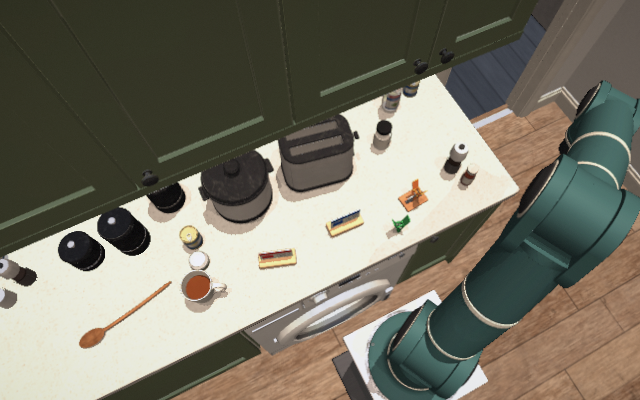

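The scene view shows the orange clip on its rail at (348,260) and the green decoy at (309,248). The red card is at (260,185) and the blue card at (302,215). In the top view these are at (413,195), (400,225), (277,257) and (345,222). I choose the orange clip and the red-header card, and will check both in a close crop.

```bash
python3 - <<'E'
from h import *
np.set_printoptions(precision=3,suppress=True)
S,T=load('scene0'),load('top0')
def crop(s,u,v,w=50,h=37,k=8):
    i=cv2.cvtColor(s['color'],cv2.COLOR_RGB2BGR)[v-h//2:v+h//2+1,u-w//2:u+w//2]; return cv2.resize(i,(400,296),interpolation=cv2.INTER_CUBIC)
cv2.imwrite('pics/c1.png',np.vstack([np.hstack([crop(S,348,260),crop(S,260,185)]),np.hstack([crop(T,413,195),crop(T,277,257)])]))
print('clip',tri((S,347,259),(T,413,198)),'red',onz(T,277,257,.04),'blue',onz(T,345,222,.04),'green',onz(T,400,225,.02))
E
```

```text
clip (array([ 0.44 , -0.251,  0.027]), [6.131461607328936, 6.131461607328761]) red [0.445 0.232 0.04 ] blue [ 0.454 -0.007  0.04 ] green [ 0.373 -0.164  0.02 ]
```

View pics/c1.png

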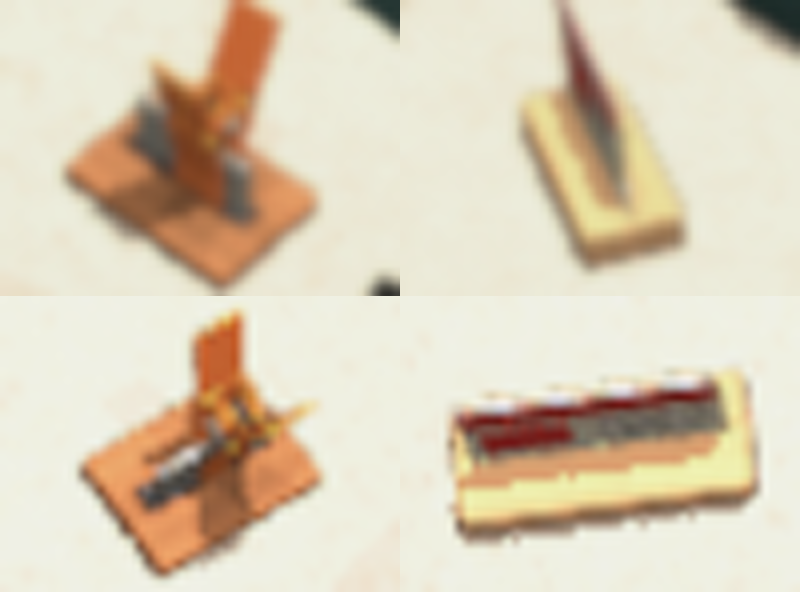

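The crop confirms the choice. It shows the orange clip on the steel tongue, with handles sloping apart, and the card with red header and panel in its oak block. Next I'll get a rough yaw of each and the wrist camera's placement.

```bash
python3 - <<'E'
from h import *
np.set_printoptions(precision=3,suppress=True)
S,T=load('scene0'),load('top0'); W=load('wrist0')
R=np.array(W['R']);o=robot.observe();Q=np.array(o['tcp_rot'])
c=-R.T@W['t']; print('cam in tool',Q.T@(c-o['ee_pos']),'axes in tool\n',Q.T@R.T,W['fx'])
def c2(u0,v0,x,y): return u0-25+x/8-.5,v0-18+y/8-.5
for p in [(82,172),(160,278),(320,180)]: print('foot',onz(T,*c2(413,195,*p),.01))
for p in [(68,168),(220,280),(315,205)]: print('footS',onz(S,*c2(348,260,*p),.01))
for p in [(460,228),(755,192)]: print('block',onz(T,*c2(277,257,p[0]-400,p[1]),.022))
for p in [(585,240),(525,100),(685,215)]: print('blockS',onz(S,*c2(260,185,p[0]-400,p[1]),.022))
E
```

```text
cam in tool [ 0.083  0.    -0.135] axes in tool
 [[ 0.001 -0.949 -0.317]
 [ 1.     0.     0.001]
 [-0.001 -0.317  0.949]] 338.6933094405078
foot [ 0.461 -0.209  0.01 ]
foot [ 0.406 -0.214  0.01 ]
foot [ 0.414 -0.296  0.01 ]
footS [ 0.409 -0.218  0.01 ]
footS [ 0.416 -0.297  0.01 ]
footS [ 0.469 -0.295  0.01 ]
block [0.447 0.294 0.022]
block [0.409 0.187 0.022]
blockS [0.412 0.185 0.022]
blockS [0.45  0.291 0.022]
blockS [0.457 0.169 0.022]
```

```bash
python3 -m creep '[{"grip":1,"x":45,"y":-33,"z":4,"az":-0.18},{"grip":1,"x":90,"y":-66,"z":8,"az":-0.36},{"grip":1,"x":135,"y":-99,"z":12,"az":-0.54},{"grip":1,"x":180,"y":-132,"z":16,"az":-0.72},{"grip":1,"x":225,"y":-165,"z":19,"az":-0.9}]' 30
python3 - <<'E'
from h import *
np.set_printoptions(precision=4,suppress=True)
o=robot.observe(); Q=np.array(o['tcp_rot']); p=np.array(o['ee_pos']); print(p,Q,o['q'])
th=np.radians(95.6); x=np.array([np.cos(th),np.sin(th),0]); D=np.c_[x,[x[1],-x[0],0],[0,0,-1]]
from scipy.spatial.transform import Rotation as Ro
print(1e3*Q.T@(np.array([.437,-.252,.22])-p),Ro.from_matrix(Q.T@D).as_rotvec())
E
```

```text
[ 0.2586 -0.5687  0.2388] [[ 0.9103  0.414  -0.0004]
 [ 0.414  -0.9103  0.0008]
 [-0.     -0.0009 -1.    ]] [63.1686 23.9399 -0.5908 92.4746  0.2675 63.6372 -3.0348]
[ 293.4814 -214.4492   19.0045] [-0.0008 -0.0005 -1.2417]schema error: expected keys grip, x, y, z, ax, ay, az
```

All keys are needed in every row.

```bash
cat > go.py <<'E'
import sys; from h import *; from scipy.spatial.transform import Rotation as Ro
np.set_printoptions(precision=4,suppress=True)
yaw,X=float(sys.argv[1]),np.array(list(map(float,sys.argv[2:5])))
o=robot.observe(); Q=np.array(o['tcp_rot']); p=np.array(o['ee_pos'])
th=np.radians(yaw); x=np.array([np.cos(th),np.sin(th),0]); D=np.c_[x,[x[1],-x[0],0],[0,0,-1]]
print('t',o['t'],'p',p,'yaw',np.degrees(np.arctan2(Q[1,0],Q[0,0])),'f',np.array(o['ft_force']),'w',o['grip_width'],o['grip_force'],'q',np.array(o['q']).round(0))
print('shift mm',1e3*Q.T@(X-p),'turn',Ro.from_matrix(Q.T@D).as_rotvec())
E
python3 -m creep '[{"grip":1,"x":45,"y":-33,"z":4,"ax":0,"ay":0,"az":-0.18},{"grip":1,"x":90,"y":-66,"z":8,"ax":0,"ay":0,"az":-0.36},{"grip":1,"x":135,"y":-99,"z":12,"ax":0,"ay":0,"az":-0.54},{"grip":1,"x":180,"y":-132,"z":16,"ax":0,"ay":0,"az":-0.72},{"grip":1,"x":225,"y":-165,"z":19,"ax":0,"ay":0,"az":-0.9}]' 30
python3 go.py 95.6 .437 -.252 .22
```

```text
t: 0.78
ee_pos: [0.3958, -0.3239, 0.2201]
tcp_rot: [[0.236, 0.972, -0.0], [0.972, -0.236, -0.0], [-0.0, -0.0, -1.0]]
ft_force: [0.9, 0.7, 0.7]
grip_width: 0.0853
grip_force: 0.0
t 0.775 p [ 0.3958 -0.3239  0.2201] yaw 76.35452009450022 f [0.8553 0.665  0.6877] w 0.08530610648470027 0.0 q [ 50.  14. -17. 109.   5.  57.  18.]
shift mm [79.5953 23.1158  0.1312] turn [-0.0001  0.0001 -0.3359]
```

```bash
python3 -c "
from h import *
snap('wrist','w1')"
python3 -m creep '[{"grip":1,"x":45,"y":13,"z":0,"ax":0,"ay":0,"az":-0.17},{"grip":1,"x":80,"y":23,"z":0,"ax":0,"ay":0,"az":-0.336},{"grip":1,"x":80,"y":23,"z":0,"ax":0,"ay":0,"az":-0.336}]'
python3 - <<'E'
from h import *
a,b=load('w1'),snap('wrist','w2')
im=np.hstack([cv2.cvtColor(s['color'],cv2.COLOR_RGB2BGR)[:, 120:520] for s in (a,b)])
cv2.imwrite('pics/w12.png',im)
E
```

```text
t: 1.2
ee_pos: [0.438, -0.2512, 0.2203]
tcp_rot: [[-0.098, 0.995, 0.0], [0.995, 0.098, 0.001], [0.001, 0.0, -1.0]]
ft_force: [0.7, 0.2, -0.5]
grip_width: 0.0857
grip_force: 0.0
```

View pics/w12.png

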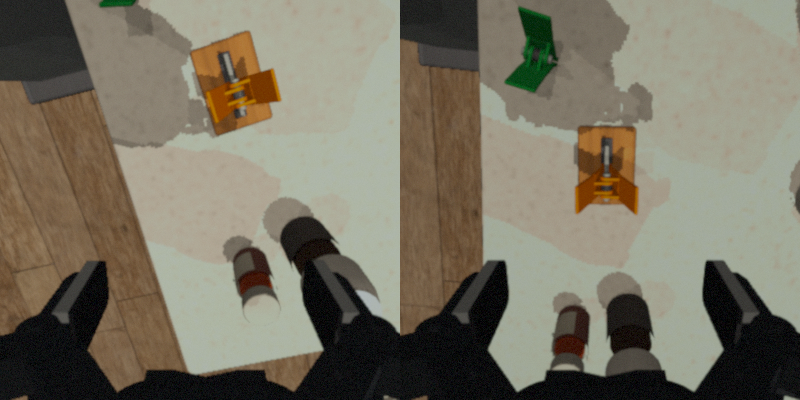

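The left half (first view) shows the clip at about (243,92), the green decoy just above at (118,2). The right half (second view) shows the clip at (606,185), with handle outer edges at x≈576 and 637, and the green one at (532,50). I'll measure the handle top corners from both views.

```bash
python3 - <<'E'
from h import *
np.set_printoptions(precision=4,suppress=True)
for f,(x0,x1,y0,y1) in {'w1':(300,420,20,145),'w2':(280,380,115,225)}.items():
    s=load(f); hsv=cv2.cvtColor(s['color'],cv2.COLOR_RGB2HSV)[y0:y1,x0:x1]
    m=cv2.inRange(hsv,(8,215,120),(24,255,255)); 
    for c in cv2.findContours(m,cv2.RETR_EXTERNAL,cv2.CHAIN_APPROX_NONE)[0]:
        if cv2.contourArea(c)>60: print(f,cv2.contourArea(c),(cv2.approxPolyDP(c,2.5,True)[:,0]+[x0,y0]).tolist())
    for p in [(345,110),(358,92),(345,45)] if f=='w1' else [(303,195),(350,190),(326,133)]: print(p,hsv[p[1]-y0,p[0]-x0])
E
```

```text
w1 1212.5 [[374, 74], [350, 84], [349, 90], [346, 91], [346, 84], [326, 91], [336, 123], [354, 107], [379, 103], [370, 84], [369, 76]]
w1 90.5 [[390, 70], [395, 100], [398, 100]]
(345, 110) [ 13 255 140]
(358, 92) [16 69 96]
(345, 45) [ 16 178 162]
w2 613.0 [[340, 179], [321, 177], [321, 182], [313, 182], [314, 175], [310, 183], [296, 187], [297, 212], [318, 194], [339, 199], [339, 196], [332, 196], [331, 191], [313, 189], [316, 185], [337, 181], [338, 192]]
(303, 195) [ 15 255 122]
(350, 190) [ 13 255 115]
(326, 133) [ 14 178 145]
```

```bash
python3 - <<'E'
from h import *
np.set_printoptions(precision=4,suppress=True)
P={}
for f,(x0,x1,y0,y1) in {'w1':(300,420,20,145),'w2':(280,380,115,225)}.items():
    s=load(f); hsv=cv2.cvtColor(s['color'],cv2.COLOR_RGB2HSV)[y0:y1,x0:x1]
    m=cv2.inRange(hsv,(6,212,75),(26,255,255)); m=cv2.morphologyEx(m,cv2.MORPH_CLOSE,np.ones((3,3)))
    c=max(cv2.findContours(m,cv2.RETR_EXTERNAL,cv2.CHAIN_APPROX_NONE)[0],key=cv2.contourArea)
    print(f,(cv2.approxPolyDP(cv2.convexHull(c),2,True)[:,0]+[x0,y0]).tolist(), cv2.contourArea(c))
    h=cv2.convexHull(c)[:,0]+[x0,y0]; np.save(f+'h.npy',h)
S2=load('w2')
E
```

```text
w1 [[392, 70], [398, 100], [335, 122], [326, 91], [364, 76]] 1979.5
w2 [[357, 189], [355, 213], [296, 210], [296, 187], [322, 164], [331, 165]] 1518.5
```

```bash
python3 - <<'E'
from h import *
np.set_printoptions(precision=4,suppress=True)
a,b=load('w1'),load('w2'); T=load('top0')
X={}
for n,p,q in [('Ln',(335.5,122.5),(296,212)),('Rn',(398,100.5),(356.5,213)),('Lf',(326,91),(296,181)),('Rf',(391.5,70),(356.5,181))]:
    X[n],r=tri((a,*p),(b,*q)); print(n,X[n],r)
d=X['Rn']-X['Ln']; print('span',np.linalg.norm(d[:2]),'ang',np.degrees(np.arctan2(d[1],d[0])))
m=(X['Ln']+X['Rn'])/2
d=d/np.linalg.norm(d); y=np.array([-d[1],d[0],0]); print('centre',m+y*.012, 'far mid',(X['Lf']+X['Rf'])/2, 'proj far w2',proj(b,m+y*.024))
# each view alone at z=.094
for s,P in ((a,[(335.5,122.5),(398,100.5),(326,91),(391.5,70)]),(b,[(296,212),(356.5,213)])): print([onz(s,*p,.094)[:2] for p in P])
E
```

```text
Ln [ 0.4171 -0.2756  0.0904] [0.11720460876842533, 0.11720460876835939]
Rn [ 0.4669 -0.2709  0.0916] [0.7884233018858395, 0.7884233018859449]
Lf [ 0.415  -0.2516  0.0806] [0.2886137060123887, 0.28861370601240954]
Rf [ 0.4673 -0.2486  0.0743] [0.9968984108452417, 0.9968984108450676]
span 0.04998773118498 ang 5.390816377738283
centre [ 0.4409 -0.2613  0.091 ] far mid [ 0.4411 -0.2501  0.0774] proj far w2 (np.float64(325.81562324771835), np.float64(184.86376793433772))
[array([ 0.417 , -0.2752]), array([ 0.4657, -0.2705]), array([ 0.4153, -0.2514]), array([ 0.4646, -0.2485])]
[array([ 0.4174, -0.2742]), array([ 0.4673, -0.2702])]
```

The clip's centre is at (0.441, -0.2605) with a yaw of about 5.4°. Tops stand at about 0.091, against 0.094 from the text, and the span is 50 against 53 mm. These agree, so I'll go down.

```bash
python3 -m creep '[{"grip":1,"x":-10,"y":2,"z":45,"ax":0,"ay":0,"az":0},{"grip":1,"x":-10,"y":2,"z":90,"ax":0,"ay":0,"az":0},{"grip":1,"x":-10,"y":2,"z":122,"ax":0,"ay":0,"az":0},{"grip":1,"x":-10,"y":2,"z":138,"ax":0,"ay":0,"az":0},{"grip":1,"x":-10,"y":2,"z":138,"ax":0,"ay":0,"az":0}]' 25
python3 go.py 95.4 .441 -.2605 .082
python3 - <<'E'
from h import *
s=snap('wrist','w3'); cv2.imwrite('pics/w3c.png',cv2.resize(cv2.cvtColor(s['color'],cv2.COLOR_RGB2BGR)[150:400,140:500],None,fx=2,fy=2))
E
```

```text
t: 1.88
ee_pos: [0.4393, -0.2637, 0.0819]
tcp_rot: [[-0.09, 0.996, -0.001], [0.996, 0.09, 0.001], [0.001, -0.001, -1.0]]
ft_force: [-0.1, 0.6, 0.3]
grip_width: 0.0855
grip_force: 0.0
t 1.875 p [ 0.4393 -0.2637  0.0819] yaw 95.1909497913708 f [-0.0546  0.627   0.3367] w 0.08552123148881433 0.0 q [ 44.  26. -19. 115.  13.  41.  21.]
shift mm [ 2.9947  1.997  -0.1195] turn [-0.0012 -0.0007 -0.0036]
```

View pics/w3c.png

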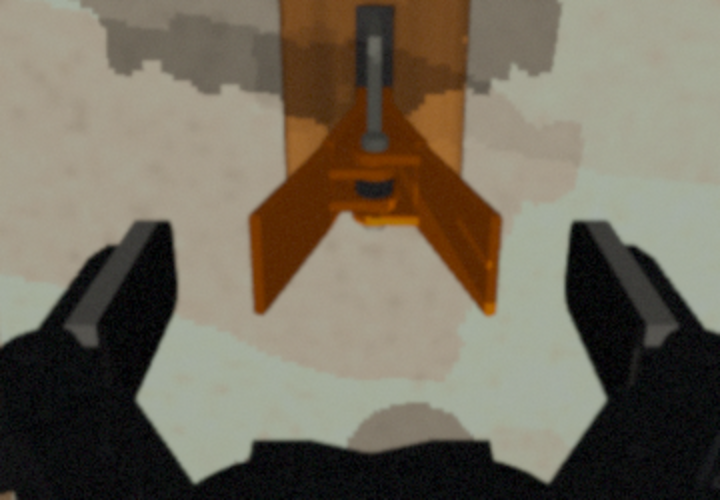

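The picture shows the clip at (375,210), centred between the pads with about 75 and 68 px of clearance on either side. I'll apply the small correction and squeeze.

```bash
python3 -m creep '[{"grip":1,"x":3,"y":1.5,"z":0,"ax":0,"ay":0,"az":0},{"grip":0.5,"x":3,"y":1.5,"z":0,"ax":0,"ay":0,"az":0},{"grip":0,"x":3,"y":1.5,"z":0,"ax":0,"ay":0,"az":0},{"grip":0,"x":3,"y":1.5,"z":0,"ax":0,"ay":0,"az":0},{"grip":0,"x":3,"y":1.5,"z":0,"ax":0,"ay":0,"az":0}]' 25
python3 -m creep '[{"grip":0,"x":0,"y":0,"z":0,"ax":0,"ay":0,"az":0},{"grip":0,"x":0,"y":0,"z":0,"ax":0,"ay":0,"az":0}]' 25
python3 - <<'E'
from h import *
s=snap('wrist','w4'); cv2.imwrite('pics/w4c.png',cv2.resize(cv2.cvtColor(s['color'],cv2.COLOR_RGB2BGR)[150:400,140:500],None,fx=2,fy=2))
E
```

```text
t: 2.55
ee_pos: [0.4412, -0.2609, 0.0834]
tcp_rot: [[-0.091, 0.996, 0.0], [0.996, 0.091, -0.001], [-0.001, 0.0, -1.0]]
ft_force: [-5.9, -0.4, 23.5]
grip_width: 0.0258
grip_force: 23.7
t: 2.8
ee_pos: [0.4412, -0.2609, 0.0835]
tcp_rot: [[-0.091, 0.996, 0.0], [0.996, 0.091, -0.001], [-0.001, 0.0, -1.0]]
ft_force: [-6.8, 0.1, 22.5]
grip_width: 0.0259
grip_force: 23.7
```

View pics/w4c.png

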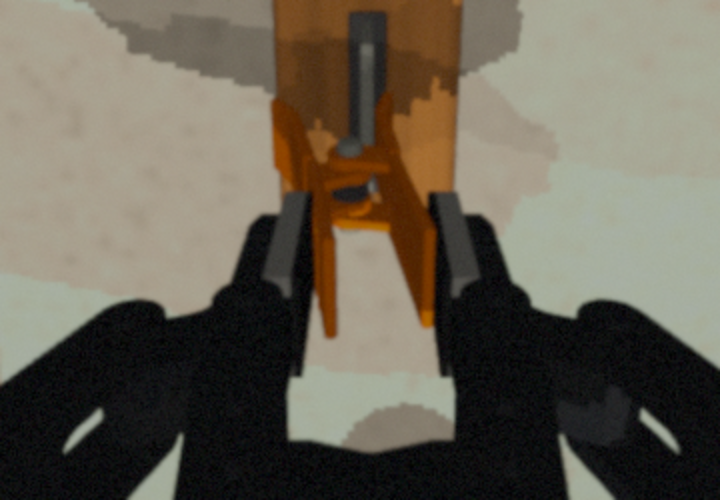

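The jaws are squeezed, with the handles at about (325,270) and (415,250). The clip is pressed on the foot with some 23 N and tilted a little. I'll lift slowly with a bit more grip so the handles can settle against the pads.

```bash
python3 -m creep '[{"grip":0,"x":0,"y":0,"z":-2,"ax":0,"ay":0,"az":0},{"grip":0,"x":0,"y":0,"z":-4,"ax":0,"ay":0,"az":0},{"grip":0,"x":0,"y":0,"z":-6,"ax":0,"ay":0,"az":0},{"grip":0,"x":0,"y":0,"z":-8,"ax":0,"ay":0,"az":0},{"grip":0,"x":0,"y":0,"z":-8,"ax":0,"ay":0,"az":0}]' 40
python3 - <<'E'
from h import *
s=snap('wrist','w5'); cv2.imwrite('pics/w5c.png',cv2.resize(cv2.cvtColor(s['color'],cv2.COLOR_RGB2BGR)[150:400,140:500],None,fx=2,fy=2))
E
```

```text
t: 3.48
ee_pos: [0.4411, -0.2602, 0.0904]
tcp_rot: [[-0.092, 0.996, 0.0], [0.996, 0.092, -0.0], [-0.0, 0.0, -1.0]]
ft_force: [0.3, 0.6, -0.5]
grip_width: 0.0223
grip_force: 39.4
```

View pics/w5c.png

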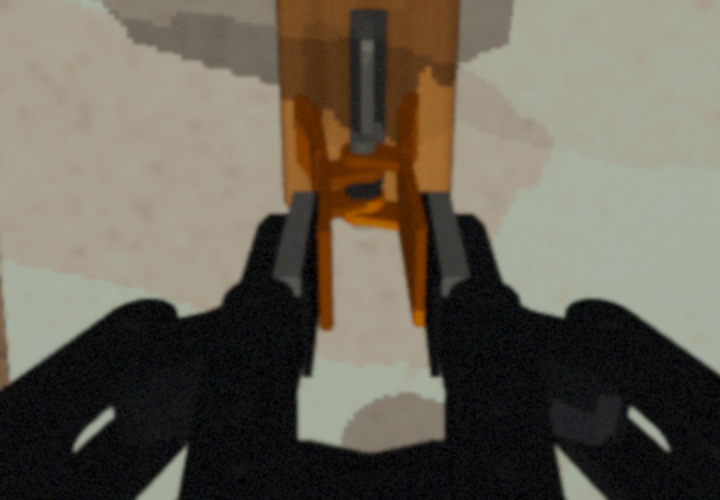

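The clip now sits upright and symmetric between the pads, with the jaws open on both sides of the tongue at (320,110) and (410,110), no load. I'll lift it straight up.

```bash
python3 -m creep '[{"grip":0,"x":0,"y":0,"z":-12,"ax":0,"ay":0,"az":0},{"grip":0,"x":0,"y":0,"z":-30,"ax":0,"ay":0,"az":0},{"grip":0,"x":0,"y":0,"z":-65,"ax":0,"ay":0,"az":0},{"grip":0,"x":0,"y":0,"z":-110,"ax":0,"ay":0,"az":0},{"grip":0,"x":0,"y":0,"z":-150,"ax":0,"ay":0,"az":0}]' 40
python3 go.py 70.3 .4535 .15 .24
```

```text
t: 4.15
ee_pos: [0.4411, -0.26, 0.2433]
tcp_rot: [[-0.092, 0.996, 0.001], [0.996, 0.092, -0.001], [-0.001, 0.001, -1.0]]
ft_force: [-0.5, -0.0, -1.4]
grip_width: 0.0222
grip_force: 39.4
t 4.15 p [ 0.4411 -0.26    0.2433] yaw 95.28440945158692 f [-0.5259 -0.0036 -1.3944] w 0.0222244140724907 39.354971456341445 q [ 47.  13. -23. 108.   6.  60.  27.]
shift mm [407.1159  50.1196   2.9808] turn [0.0014 0.0006 0.4361]
```

```bash
python3 -m creep '[{"grip":0,"x":30,"y":4,"z":0,"ax":0,"ay":0,"az":0.04},{"grip":0,"x":80,"y":10,"z":0,"ax":0,"ay":0,"az":0.12},{"grip":0,"x":135,"y":17,"z":0,"ax":0,"ay":0,"az":0.2},{"grip":0,"x":190,"y":24,"z":0,"ax":0,"ay":0,"az":0.28},{"grip":0,"x":245,"y":30,"z":0,"ax":0,"ay":0,"az":0.36}]'
python3 -m creep '[{"grip":0,"x":50,"y":0,"z":0,"ax":0,"ay":0,"az":0.04},{"grip":0,"x":90,"y":0,"z":0,"ax":0,"ay":0,"az":0.08},{"grip":0,"x":105,"y":0,"z":0,"ax":0,"ay":0,"az":0.08},{"grip":0,"x":105,"y":0,"z":0,"ax":0,"ay":0,"az":0.08}]'
python3 - <<'E'
from h import *
snap('wrist','k1')
E
python3 go.py 70.3 .4535 .15 .24
```

```text
t: 4.78
ee_pos: [0.4482, -0.0116, 0.2417]
tcp_rot: [[0.267, 0.964, 0.002], [0.964, -0.267, -0.001], [-0.0, 0.002, -1.0]]
ft_force: [0.9, -0.7, -0.5]
grip_width: 0.0224
grip_force: 39.4
t: 5.28
ee_pos: [0.4761, 0.0882, 0.2409]
tcp_rot: [[0.339, 0.941, 0.0], [0.941, -0.339, 0.0], [0.0, 0.0, -1.0]]
ft_force: [0.5, -1.3, -1.6]
grip_width: 0.0226
grip_force: 39.4
t 5.325 p [0.4761 0.0872 0.2407] yaw 70.07754021691333 f [ 0.3242 -0.763  -0.8273] w 0.022134862388854246 39.40452996175736 q [ 17.  12. -35. 111.   8.  60. -41.]
shift mm [ 51.3922 -42.6178   0.6337] turn [ 0.0002  0.0003 -0.0039]
```

```bash
python3 -m creep '[{"grip":0,"x":25,"y":-25,"z":0,"ax":0,"ay":0,"az":0},{"grip":0,"x":51,"y":-55,"z":0,"ax":0,"ay":0,"az":0},{"grip":0,"x":51,"y":-68,"z":0,"ax":0,"ay":0,"az":0},{"grip":0,"x":51,"y":-68,"z":0,"ax":0,"ay":0,"az":0}]'
python3 - <<'E'
from h import *
a,b=load('k1'),snap('wrist','k2')
print(robot.observe()['ee_pos'])
im=np.hstack([cv2.cvtColor(s['color'],cv2.COLOR_RGB2BGR)[:, 120:520] for s in (a,b)])
cv2.imwrite('pics/k12.png',im)
E
```

```text
t: 5.82
ee_pos: [0.4295, 0.1578, 0.2406]
tcp_rot: [[0.342, 0.94, 0.0], [0.94, -0.342, -0.001], [-0.001, 0.001, -1.0]]
ft_force: [-0.1, -0.5, -0.2]
grip_width: 0.0223
grip_force: 39.4
[0.43004727 0.15748004 0.24053246]
```

View pics/k12.png

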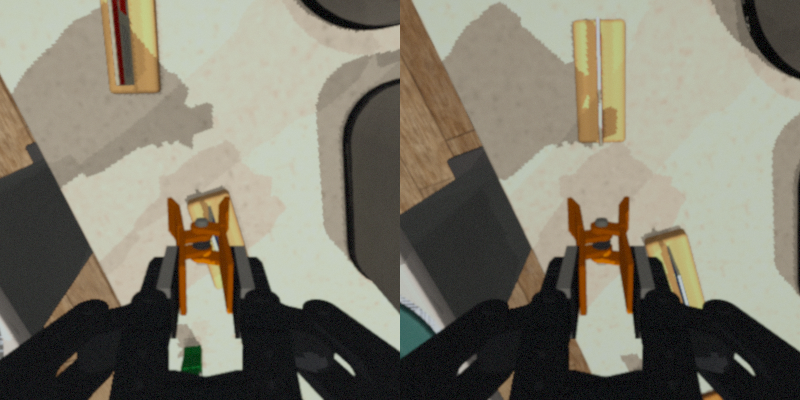

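The left half shows only the red card's near end, at (120,85). The right half shows the red card edge-on in its block, its top edge running from about (597,18) to (601,145), in line with the held open clip at (600,225). The blue card is at (675,265). I'll measure the edge.

```bash
python3 - <<'E'
from h import *
np.set_printoptions(precision=4,suppress=True)
a,b,T=load('k1'),load('k2'),load('top0')
h=cv2.cvtColor(b['color'],cv2.COLOR_RGB2HSV)
# white strip between oak halves: low saturation inside block cols
for v in list(range(10,26,2))+[40,60,80,100,120]+list(range(132,150,2)):
    r=h[v,308:332]; print(v,' '.join('%3d'%x for x in r[:,1]),'|',' '.join('%3d'%x for x in r[8:16,2]))
p=T['color'][236:262,250:302]
ht=cv2.cvtColor(p,cv2.COLOR_RGB2HSV)
m=cv2.inRange(ht,(165,90,30),(180,255,200))|cv2.inRange(ht,(0,150,30),(6,255,200))
print(m.astype(bool).astype(int)[8:26].tolist().__str__().replace(', ','').replace('][','\n'))
E
```

```text
10  22  17  17  18  16  20  21  25  24  23  26  25  27  28  26  25  25  26  24  25  24  24  24  20 | 190 189 188 187 187 188 189 191
12  15  13  16  16  16  19  18  24  25  24  24  24  24  24  25  24  25  25  25  24  25  23  24  23 | 194 192 190 191 192 192 192 192
14  17  20  20  21  20  21  21  21  25  24  24  25  27  25  25  25  22  24  23  24  27  27  24  26 | 193 193 192 191 192 193 193 193
16  27  25  25  21  24  22  22  23  15  13  16  24  24  25  25  24  22  24  25  26  26  26  24  26 | 187 193 191 191 193 192 192 192
18  27  28  26  26  25  27  27  23   7  12   7  18  33  26  27  27  28  30  32  37  39  35  35  32 | 187 194 190 180 176 180 187 186
20  97  96  95  92  91  90  91  60  17  13   8  28  86 107 101  98 105 109 114 112 119 113 110 112 | 181 195 189 173 166 172 175 177
22 136 134 131 128 129 117  99  68  18  11   8  32  91 105 103 107 109 111 111 112 114 113 113 104 | 181 193 189 175 174 180 188 188
24 130 134 129 136 132 125 107  73  23   7   7  22  80  90  92  98  97  98  99  99 101 101 101  95 | 177 187 186 173 169 181 188 187
40 130 133 135 136 137 130 130 111  
[... 2094 characters left out ...]
000000000
0000000000000000000000000000000000000000000000000000
0000000000000000000000000000000000000000000000000000
0000000000000000000000000000000000111111000000000000
0000000000000000000000000011111101000000000000000000
0000000000000000001111111000000000000000000000000000
0000000000011111100000000000000000000000000000000000
0000000000000000011100100000000000000000000000000000
0000000000000001111111100000000000000000000000000000
0000000000000111111000000000000000000000000000000000
0000000000000000000000000000000000000000000000000000
0000000000000000000000000000000000000000000000000000
0000000000000000000000000000000000000000000000000000
0000000000000000000000000000000000000000000000000000]]
```

```bash
python3 - <<'E'
from h import *
np.set_printoptions(precision=4,suppress=True)
b,T=load('k2'),load('top0')
F=tri((b,317.2,15.7),(T,258.4,252.5)); N=tri((b,321.2,144.5),(T,290.8,248.2)); print(F,N)
for z in (.08,.085,.09):
    f,n=onz(b,317.2,15.7,z),onz(b,321.2,144.5,z); d=f-n; print(z,(f+n)/2,'len',np.linalg.norm(d),'yaw',np.degrees(np.arctan2(d[1],d[0])))
# clip in hand: handle tops, jaw tips symmetric? project tool axis points
o=robot.observe();Q=np.array(o['tcp_rot']);p=np.array(o['ee_pos'])
# orange mask extents per row
s=b; h=cv2.cvtColor(s['color'],cv2.COLOR_RGB2HSV); m=cv2.inRange(h,(6,200,60),(26,255,255)); m[:190]=0;m[320:]=0;m[:,380:]=0;m[:,:270]=0
for v in range(194,318,4):
    u=np.flatnonzero(m[v]); 
    if len(u): print(v,u.min(),u.max(),(u.min()+u.max())/2)
for dz in (0,-.011,.03,.07): print(dz,proj(s,p+Q@[0,0,dz]),proj(s,p+Q@[.012,0,dz]),proj(s,p+Q@[-.012,0,dz]))
E
```

```text
(array([0.4684, 0.2791, 0.0871]), [1.3649784283392403, 1.3649784283391893]) (array([0.438 , 0.1863, 0.0833]), [0.45795573306431314, 0.45795573306431764])
0.08 [0.4535 0.2339 0.08  ] len 0.10035777799865231 yaw 71.61135950766752
0.085 [0.4535 0.2339 0.085 ] len 0.09865933591159717 yaw 71.61135950766754
0.09 [0.4536 0.2339 0.09  ] len 0.09696089382454205 yaw 71.61135950766752
198 345 347 346.0
202 289 347 318.0
206 289 347 318.0
210 289 347 318.0
214 289 347 318.0
218 289 347 318.0
222 289 346 317.5
226 290 346 318.0
230 290 345 317.5
234 293 344 318.5
238 296 345 320.5
242 297 346 321.5
246 299 348 323.5
250 299 350 324.5
254 299 351 325.0
258 299 352 325.5
262 299 353 326.0
266 299 353 326.0
270 298 353 325.5
274 298 353 325.5
278 298 353 325.5
282 299 353 326.0
286 299 353 326.0
290 299 352 325.5
294 300 352 326.0
298 299 352 325.5
302 299 352 325.5
306 299 352 325.5
310 301 352 326.5
0 (np.float64(323.81917202738856), np.float64(271.8628645757333)) (np.float64(323.82678435133016), np.float64(248.08637993772172)) (np.float64(323.8116328652228), np.float64(294.5402960210231))
-0.011 (np.float64(323.73101814148697), np.float64(285.7412442320257)) (np.float64(323.7370536897889), np.float64(260.5388454686468)) (np.float64(323.72494783197146), np.float64(309.7049824078116))
0.03 (np.float64(324.0077755256231), np.float64(242.1351748829829)) (np.float64(324.01782056543647), np.float64(221.54739849316638)) (np.float64(323.99794739520706), np.float64(261.90372368366707))
0.07 (np.float64(324.182930405013), np.float64(214.48386816479956)) (np.float64(324.1940681583261), np.float64(197.0291580742686)) (np.float64(324.17205272932574), np.float64(231.352394847495))
```

The red edge's middle is at (0.4535, 0.2339). Triangulated heights are 0.083 to 0.087, against 0.085 from the text, and the length is 99 mm against 100. The edge yaw is 71.6°. In the hand the clip leans about 3°, its tips 4 mm toward tool -y, so I'll tilt the tool by -0.054 about its x axis.

```bash
python3 go.py 71.6 .4535 .2339 .19
```

```text
t 5.875 p [0.43   0.1575 0.2405] yaw 69.97330098549142 f [ 0.8426 -1.236   0.0887] w 0.02218836934839587 39.43963823374361 q [ 12.   9. -39. 114.   7.  59. -50.]
shift mm [79.8534 -4.1743 50.4934] turn [ 0.0008  0.0005 -0.0284]
```

```bash
python3 -m creep '[{"grip":0,"x":30,"y":-2,"z":0,"ax":-0.02,"ay":0,"az":-0.01},{"grip":0,"x":60,"y":-4,"z":15,"ax":-0.04,"ay":0,"az":-0.02},{"grip":0,"x":80,"y":-4,"z":35,"ax":-0.054,"ay":0,"az":-0.028},{"grip":0,"x":80,"y":-4,"z":50,"ax":-0.054,"ay":0,"az":-0.028},{"grip":0,"x":80,"y":-4,"z":50,"ax":-0.054,"ay":0,"az":-0.028}]'
python3 go.py 71.6 .4535 .2339 .19
python3 - <<'E'
from h import *
s=snap('wrist','k3'); cv2.imwrite('pics/k3c.png',cv2.resize(cv2.cvtColor(s['color'],cv2.COLOR_RGB2BGR)[80:330,220:420],None,fx=2.4,fy=2.4,interpolation=cv2.INTER_CUBIC))
b=s
h=cv2.cvtColor(b['color'],cv2.COLOR_RGB2HSV); m=cv2.inRange(h,(6,200,60),(26,255,255)); m[:150]=0;m[320:]=0;m[:,380:]=0;m[:,:270]=0
for v in range(186,318,6):
    u=np.flatnonzero(m[v])
    if len(u): print(v,u.min(),u.max(),(u.min()+u.max())/2)
print('edge',proj(s,[.4535,.2339,.085]),proj(s,[.4684,.2791,.085]),proj(s,[.438,.1863,.085]))
E
```

```text
t: 6.5
ee_pos: [0.4532, 0.2339, 0.1893]
tcp_rot: [[0.316, 0.947, 0.049], [0.949, -0.316, -0.019], [-0.002, 0.052, -0.999]]
ft_force: [-0.5, 0.3, -0.4]
grip_width: 0.0225
grip_force: 39.4
t 6.5 p [0.4532 0.2339 0.1893] yaw 71.57258429232525 f [-0.5475  0.2734 -0.4291] w 0.022471204290641398 39.354982171207666 q [  1.  18. -39. 112.  18.  53. -65.]
shift mm [ 0.0559  0.3533 -0.6794] turn [ 0.0522  0.0024 -0.0004]
198 289 347 318.0
204 288 347 317.5
210 289 347 318.0
216 289 347 318.0
222 289 347 318.0
228 290 346 318.0
234 293 344 318.5
240 297 346 321.5
246 299 348 323.5
252 299 350 324.5
258 299 352 325.5
264 298 353 325.5
270 298 353 325.5
276 299 353 326.0
282 299 353 326.0
288 299 353 326.0
294 299 352 325.5
300 299 352 325.5
306 300 352 326.0
312 301 351 326.0
edge (np.float64(316.48512981688947), np.float64(197.0219463704533)) (np.float64(315.76117665947766), np.float64(132.76770729879726)) (np.float64(317.3741988821613), np.float64(256.752854216966))
```

View pics/k3c.png

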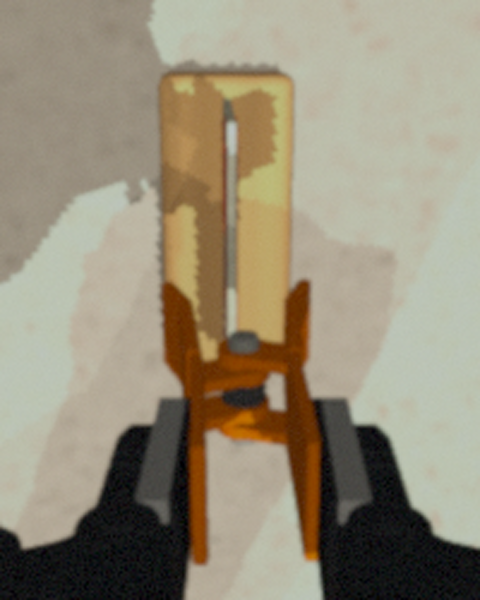

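The crop shows the open jaws straddling the card's top edge line: jaws at (180,320) and (298,320), card edge at x≈231. The far end of the edge is at (231,120), just where my measurement predicts. I'll descend vertically.

```bash
python3 -m creep '[{"grip":0,"x":0,"y":-0.5,"z":14,"ax":0,"ay":0,"az":0},{"grip":0,"x":0,"y":-1,"z":27,"ax":0,"ay":0,"az":0},{"grip":0,"x":0,"y":-2,"z":40,"ax":0,"ay":0,"az":0},{"grip":0,"x":0,"y":-2.5,"z":53,"ax":0,"ay":0,"az":0},{"grip":0,"x":0,"y":-2.5,"z":53,"ax":0,"ay":0,"az":0}]'
python3 go.py 71.6 .4535 .2339 .136
python3 - <<'E'
from h import *
w,s,t=snap('wrist','f1'),snap('scene','f2'),snap('top','f3')
def c(s,u,v,W,H,k): 
    i=cv2.cvtColor(s['color'],cv2.COLOR_RGB2BGR)[int(v-H/2):int(v+H/2),int(u-W/2):int(u+W/2)]; return cv2.resize(i,(400,int(400*H/W)),interpolation=cv2.INTER_CUBIC)
P=[.4535,.2339,.085]; A=c(w,320,200,160,240,1)
B=np.vstack([c(s,*proj(s,P),64,48,1),c(t,*proj(t,P),64,48,1)])
print(A.shape,B.shape,proj(s,P),proj(t,P)); cv2.imwrite('pics/f.png',np.hstack([A,B]))
E
```

```text
t: 7.18
ee_pos: [0.453, 0.2352, 0.1361]
tcp_rot: [[0.314, 0.948, 0.049], [0.949, -0.314, -0.018], [-0.002, 0.052, -0.999]]
ft_force: [0.5, -0.0, -0.1]
grip_width: 0.0225
grip_force: 39.4
t 7.175 p [0.453  0.2352 0.1361] yaw 71.68144075395345 f [ 0.4676 -0.0165 -0.1109] w 0.02251797678713735 39.376775245182216 q [ -1.  23. -37. 114.  22.  47. -69.]
shift mm [-1.0886  0.9195  0.1942] turn [0.0524 0.0017 0.0015]
(600, 400, 3) (600, 400, 3) (np.float64(257.7224907211927), np.float64(172.35593326363684)) (np.float64(273.9626718514994), np.float64(250.48059640182345))
```

View pics/f.png

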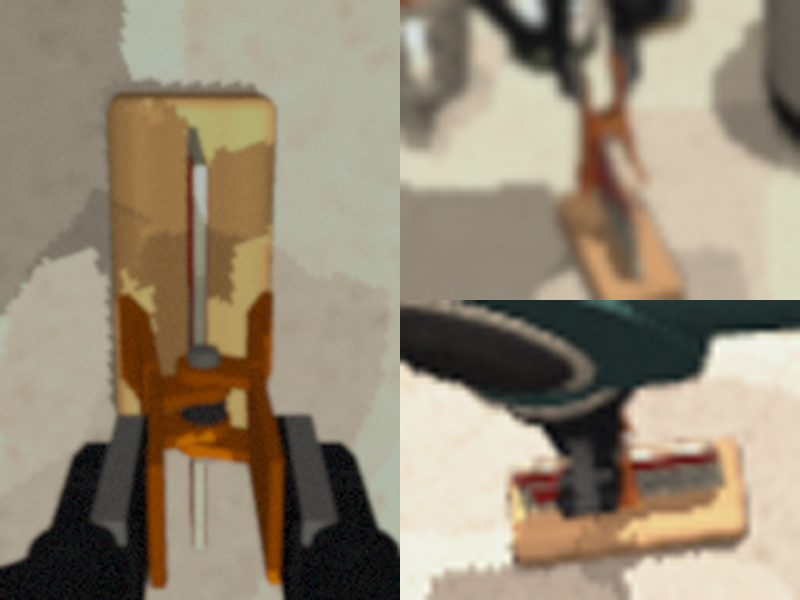

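The wrist view shows the card edge at x≈199, running from (200,165) to (199,548). It passes midway between the jaws, whose inner faces are at about x=150 and 248. The scene view shows the jaw tips well below the edge on both sides, and no force is felt. One last numeric check: how well it is centred along and across the edge.

```bash
python3 - <<'E'
from h import *
np.set_printoptions(precision=4,suppress=True)
w=load('f1');S=load('f2');T=load('scene0')
o=robot.observe();Q=np.array(o['tcp_rot']);p=np.array(o['ee_pos'])
f=onz(w,240+200/2.5,80+165/2.5,.085);n=onz(w,240+199/2.5,80+548/2.5,.085)
print('mid',(f+n)/2,'len',np.linalg.norm(f-n))
for nm,X in (('tip centre',[0,-.004,.072]),('pivot',[0,-.002,.03])): 
    X=p+Q@X; print(nm,X,'rel edge mid, tool axes mm',1e3*Q.T@(X-(f+n)/2))
# row of the tips far edge: height if clip centre at tool x=0
h=cv2.cvtColor(w['color'],cv2.COLOR_RGB2HSV); m=cv2.inRange(h,(6,200,60),(26,255,255))
for a,b in ((285,300),(338,352)): print('tip row',np.flatnonzero(m[185:320,a:b].any(1)).min()+185)
for dz in (.065,.07,.075): print(dz,[proj(w,p+Q@[.012,y,dz]) for y in(-.024,.016)])
# move of the block since the start, seen at its lower corner: orange tips in scene
i=cv2.cvtColor(S['color'],cv2.COLOR_RGB2HSV); m=cv2.inRange(i,(4,190,80),(20,255,255))[150:200,235:285]; v,u=np.nonzero(m); k=np.argsort(-v)[:6]; print('lowest orange',[(u[j]+235,v[j]+150) for j in k]); 
print([proj(S,p+Q@[0,y,.072]) for y in (-.02,.012)])
E
```

```text
mid [0.4532 0.2335 0.085 ] len 0.0993614649277462
tip centre [0.4535 0.2356 0.0654] rel edge mid, tool axes mm [ 2.1276 -1.4447 19.5389]
pivot [0.4533 0.2357 0.1075] rel edge mid, tool axes mm [  2.1276   0.5553 -22.4611]
tip row 198
tip row 197
0.065 [(np.float64(285.4719143134063), np.float64(199.2389221281733)), (np.float64(349.91986695263876), np.float64(199.31451977654578))]
0.07 [(np.float64(286.35754495217816), np.float64(196.6356277339983)), (np.float64(349.3838356965499), np.float64(196.7096112648387))]
0.075 [(np.float64(287.2048348494899), np.float64(194.14471366748103)), (np.float64(348.8710032788069), np.float64(194.21712986504508))]
lowest orange [(np.int64(255), np.int64(176))]
[(np.float64(253.87110623719707), np.float64(177.5274049071902)), (np.float64(262.0493138462417), np.float64(175.12709707595886))]
```

```bash
python3 -m creep '[{"grip":0,"x":-1,"y":0,"z":1,"ax":0,"ay":0,"az":0},{"grip":0,"x":-2,"y":0,"z":2,"ax":0,"ay":0,"az":0},{"grip":0,"x":-2,"y":0,"z":2,"ax":0,"ay":0,"az":0},{"grip":0,"x":-2,"y":0,"z":2,"ax":0,"ay":0,"az":0}]'
python3 -c "
from cell import robot
print(robot.observe()['ft_force'],robot.sign_off())"
```

```text
t: 7.82
ee_pos: [0.453, 0.2335, 0.1353]
tcp_rot: [[0.315, 0.948, 0.051], [0.949, -0.314, -0.018], [-0.001, 0.054, -0.999]]
ft_force: [-0.5, -0.3, 0.0]
grip_width: 0.0224
grip_force: 39.4
the job is handed in; nothing more can be done
[-0.49714365 -0.28893784  0.01174239] None
```

I handed the job in at about 7.8 s of robot time. The orange clip is held squeezed open over the middle of the red card's top edge, with its tips about 20 mm below the edge on either side and no contact force on the tool; the verdict was not reported back.

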